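Plug a canister and switch on its leak test

ROBOT

A 6-joint arm with a two-finger parallel gripper is mounted at the origin on the work surface. World frame = base frame: x ahead of the robot, y to its left, z up, the work surface at z = 0. Lengths are in m, angles in rad, forces in N, time in s.
With the tool pointing down it reaches from about 0.25 to 0.775 m from the base axis. Payload 4 kg.
Tool frame: the origin (TCP) lies at the very end of the fingers, on their centre line; the grasp point (between the pads) lies 19 mm behind it (robot.hold_point_z is the distance from the TCP to the grasp point, in m); z points along the fingers, y is the line along which they close (so a half turn about z gives the same grasp; the last joint's range is limited). The gripper opens to 94 mm and grips with 3 to 60 N. Pads are 16 mm wide; open, the fingers measure 119 mm over their backs; the gripper's body (75 mm by 177 mm) begins 78 mm behind the grasp point.
Start: joints at [-1.332, 0.087, 1.371, -0, 1.684, -0.103], TCP at [0.184, -0.518, 0.206] pointing down, gripper open.
Joint ranges: [-3.1, 3.1], [-0.76, 2.03], [0.27, 2.55], [-1.08, 4.22], [0.17, 2.65], [-2.57, 2.57]. Speed limits (rad/s): [2.79, 2.79, 3.14, 3.14, 3.14, 3.14].

INTERFACE

Orientations are given as [roll, pitch, yaw] about the fixed x, y, z axes, in that order (R = Rz(yaw) Ry(pitch) Rx(roll)).
In Python, from bench import robot gives the robot as it stands.
- The arm moves only by the tool carry_out, never from a script. Its argument "steps" is a list of rows, each a list of 3 entries, a list of its own where there are three numbers: the shift along the tool's x, y, z in m, then the turn about the tool's z in units of 10 degrees (1.0 is 10 degrees), then the closure, from -1 (fully open) to 1 (shut). In form: [[[tx, ty, tz], roll, jaw], ...]. A call has 1 to 10 rows; each row is the pose to reach, as a shift and turn from the pose commanded when the call began, along the tool's axes at that moment; what a row does not reach only later rows make up. A row lasts 1/8 s, in which the tool goes at most 62.5 mm and 10.7 degrees, less where a joint would pass 70% of its speed; a pose out of reach is approached as far as the arm can. A call with a gripper value outside its range is refused whole. The fingers move at their own pace and stop on an object; the grip force is fixed at half the most. Time passes only in rows, so rows that repeat a pose let the fingers close. It gives the time, the measured TCP pose, the force, the opening and the grip force at its end, in the units of the state.
- robot.get_obs(): the state, without advancing time (a new reading comes with each control period).
- robot.snapshot(name): name is "side" or "top" or "wrist"; returns a dict with "image" (480x640x3 uint8, red, green, blue), "z_map" (480x640 float32, m along the optical axis (not along the pixel's ray), 0 where there is no reading), "mtx" (3x3 intrinsics, pixels), "R" (3x3) and "t" (3): a world point X has camera coordinates R X + t. Camera axes: x right, y down, z forward; pixel columns grow to the right and rows downward; lengths in m; the calibration is good to about 2 mm. A picture is of the moment at which its call begins.
- robot.close_job(): hands the job in; it is judged then, once.
The state is a dict: "time": time; "joint_positions": joint angles; "qvel": joint speeds; "joint_torque": joint torques, N m; "tool_pos": TCP position; "ee_rot": TCP orientation; "wrist_force": force on the tool from outside, world axes, zero at the start; "wrist_torque": the same for the moment, N m; "width": finger opening in m; "finger_force": force on a finger pad.
Only numpy, scipy, OpenCV 4.12 (cv2) and the standard library are available. Lean on these libraries where they do the work, as an engineer would, in place of code of your own. Each camera call takes 0.05 s, during which the arm holds its last target. There are 200 camera calls.

TASK

Get the canister in the tilted cradle ready for its leak test: push the smaller of the two tapered rubber plugs fully home into the canister's neck, so that its collar sits flush on the rim. Then flip the lever on top of the grey test box from off (leaning to the robot's side) all the way over to on, and leave the plug seated. Do not disturb the other plug or the other things on the bench.

Things in the scene. Friction and masses are not known exactly. Their poses are not given: they have to be found in the camera images.
- plug: the smaller black rubber plug, standing on its narrow end, 90 mm tall: taper 34 mm diameter at the foot to 44 mm at 40 mm height, then a collar 58 mm diameter from 40 to 47 mm, then an upright round handle 26 mm diameter from 47 to 90 mm. Origin at the centre of the foot, z along the axis towards the handle. About 0.14 kg
- plug_collar (a point): point on the plug's axis at the underside of its collar, 40 mm above its foot
- big_plug: the other, larger black rubber plug, same shape and height (taper 52 to 64 mm, collar 80 mm, handle 26 mm diameter): too big for the neck, to be left alone. Origin at the centre of its foot
- canister: bare metal canister fixed in a cradle, its axis tilted 30 degrees from vertical towards the robot's side. Body 100 mm diameter and 90 mm long, a shoulder, then a round neck 58 mm outside, 47 mm inside, 50 mm deep, open at the top. Origin at the centre of its bottom, z along its axis out of the mouth, which lies 165 mm along z. The mouth is about 0.19 m above the bench
- neck_mouth (a point): centre of the neck's mouth, level with the rim; axes as canister (z out of the neck). The collar's underside comes to rest here
- test_box: grey box fixed on the bench, 130 x 90 x 70 mm (x, y, z), with a round gauge on its front (-x) face and a lever on top. Origin at the centre of its underside; the lever swings in its x-z plane about a pivot on its z axis 78 mm above the origin. Low steel cheeks stand 27 mm either side of the lever on the box (50 mm long, up to 18 mm above the box top)
- lever (a joint): lever angle in rad: 0 = off, leaning 0.5 rad from vertical to the box's -x side; 1.0 = on, leaning 0.5 rad to its +x side. Its weighted ball makes it fall to the nearer end; about 2 N at the ball moves it
- lever_tip (a point): centre of the 28 mm black ball at the end of the lever, 100 mm from the pivot; the rod is 12 mm thick
- screwdriver: black-handled screwdriver lying on the bench, leave alone
- wrench: steel wrench lying on the bench, leave alone
- mug: white mug, 90 mm tall, leave alone
- tape: grey ring-shaped roll, 100 mm diameter and 25 mm high, leave alone
- bottle: white bottle, 170 mm tall, leave alone
- meter: hand-held meter lying on the bench, 160 x 85 x 45 mm, leave alone
- carton: cardboard carton, 160 x 130 x 90 mm, leave alone
Not all that is in view belongs to the job. Leave any red look-alike of the test_box alone.

How it is judged:
By the outcome, as a careful person would: the job done as asked, in the order asked, and still so for the second after the job is handed in, with the robot touching nothing.
It also fails if it takes over 61 s, if anything falls off the work surface, if the arm or the gripper's body presses on something with over 40 N, if the wrist force passes 120 N, or if a joint passes its speed limit or range.

## Working session

There is one attempt and no reset: what is moved stays moved. The work goes in short steps, Python scripts to look and compute and a tool call to move; the robot and the scene stay as the last step left them, time stands still between calls to the robot, and variables do not carry over. Pictures are saved under pics/ and viewed, at most 10 in all, crops included, and the job is handed in when it is done.

Besides the shell and the picture viewer there is one more tool, called after "Emit:" as name([rows], argument=value, ...), one row to a line, values as JSON. carry_out: Moves the arm, as the interface text tells. Its arguments: {"type":"object","properties":{"steps":{"type":"array","items":{"type":"array"}}},"required":["steps"]}

```bash
ls; mkdir -p pics
python3 - <<'E'
from bench import robot
import cv2,numpy as np,pickle
print(robot.get_obs())
for n in("side","top"):
    s=robot.snapshot(n); pickle.dump(s,open(f"{n}0.pkl","wb"))
    cv2.imwrite(f"pics/{n}0.png",s["image"][:,:,::-1])
    print(n,s["mtx"].tolist(),(-s["R"].T@s["t"]).round(3),s["R"].round(2).tolist())
E
```

```text
pics
{'time': 0.0, 'joint_positions': array([-1.33210178e+00,  8.79814629e-02,  1.37223729e+00, -1.71939231e-05,
        1.68355273e+00, -1.03120361e-01]), 'qvel': array([-0.00067467,  0.00128135,  0.00045611,  0.00166982, -0.00066374,
        0.00062117]), 'joint_torque': array([ 1.42241197e-04, -3.40183318e+01, -3.02423966e+01,  7.16533000e-02,
        3.30092758e-02, -1.68524903e-04]), 'tool_pos': array([ 0.18421234, -0.51767191,  0.20429829]), 'ee_rot': array([-3.13942364e+00, -2.07285315e-04,  3.41812770e-01]), 'wrist_force': array([ 0.7018987 ,  0.44708   , -0.08266656]), 'wrist_torque': array([0.02213739, 0.0531665 , 0.03106576]), 'finger_force': 0.0, 'width': 0.09405061718418696}
side [[604.5940870037701, 0.0, 316.99634777873945], [0.0, 604.5940870037701, 246.19766987076784], [0.0, 0.0, 1.0]] [-0.023 -0.84   1.259] [[0.81, -0.58, -0.0], [-0.44, -0.61, -0.65], [0.38, 0.53, -0.76]]
top [[443.7080857640178, 0.0, 323.94352800686954], [0.0, 443.7080857640178, 242.07850541595803], [0.0, 0.0, 1.0]] [ 0.344 -0.011  1.462] [[0.02, -1.0, 0.01], [-0.99, -0.02, -0.16], [0.16, -0.0, -0.99]]
```

View pics/top0.png

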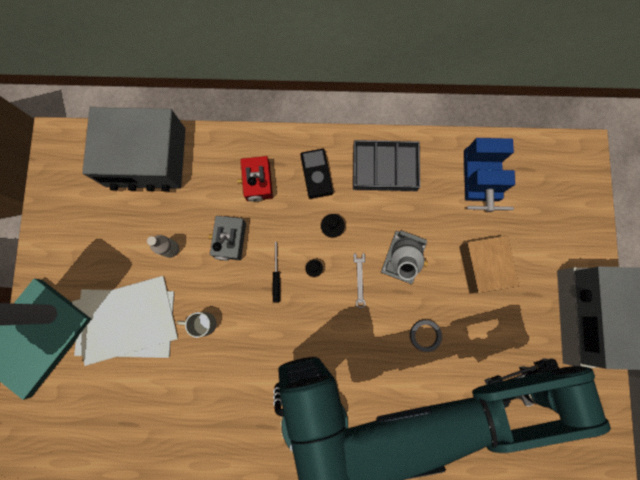

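View pics/side0.png

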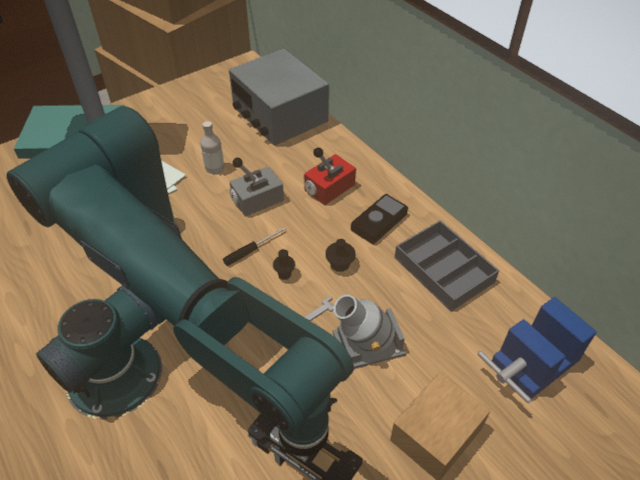

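The top view shows the small plug at about (314,268), the big plug at (333,226), the canister mouth at (407,268), the test box at (228,238) and its lever ball at (217,246). The side view shows the small plug at (285,265), the mouth at (346,305) and the lever ball at (238,162).

```bash
cat > h.py <<'E'
import numpy as np,cv2,pickle
def cloud(s):
    v,u=np.mgrid[:480,:640]; z=s["z_map"]; K=s["mtx"]
    c=np.stack([(u-K[0,2])/K[0,0]*z,(v-K[1,2])/K[1,1]*z,z],-1)
    P=(c-s["t"])@s["R"]; P[z<=0]=np.nan
    return P
def ray(s,u,v,h):
    d=s["R"].T@np.linalg.inv(s["mtx"])@[u,v,1]; o=-s["R"].T@s["t"]
    return o+d*(h-o[2])/d[2]
E
python3 - <<'E'
from h import *
T=pickle.load(open("top0.pkl","rb"));S=pickle.load(open("side0.pkl","rb"))
for n,s,pl,bp,mo,ba,bx in(("top",T,(314,268),(333,226),(407,268),(217,246),(228,238)),("side",S,(285,265),(341,255),(346,305),(238,162),(257,190))):
    P=cloud(s); im=s["image"].astype(int)
    print(n,"table z",np.nanmedian(P[300:310,200:260,2]) )
    dark=(im.max(2)<60)
    for nm,(u,v) in(("plug",pl),("big",bp),("ball",ba)):
        w=P[v-30:v+30,u-30:u+30].reshape(-1,3); d=dark[v-30:v+30,u-30:u+30].ravel()
        q=w[d&(w[:,2]>0.005)]
        top=q[q[:,2]>np.percentile(q[:,2],97)-.006]
        print(nm,len(q),"zmax",np.nanpercentile(q[:,2],97).round(4),"top mean",top.mean(0).round(4),len(top),"all",np.nanmin(q,0).round(3),np.nanmax(q,0).round(3))
    u,v=mo; w=P[v-45:v+45,u-45:u+45].reshape(-1,3); q=w[w[:,2]>.15]
    print("mouth",len(q),q.min(0).round(3),q.max(0).round(3))
    u,v=bx; w=P[v-25:v+25,u-25:u+25].reshape(-1,3); q=w[(abs(w[:,2]-.07)<.006)]
    print("boxtop",len(q),cv2.minAreaRect(q[:,:2].astype(np.float32)*1000))
E
```

```text
top table z 0.0011062398923158917
plug 225 zmax 0.094 top mean [0.4857 0.0157 0.0915] 49 all [ 0.46  -0.013  0.006] [0.512 0.039 0.098]
big 446 zmax 0.0925 top mean [ 0.626  -0.0424  0.0915] 51 all [ 0.59  -0.084  0.006] [0.731 0.035 0.098]
ball 324 zmax 0.1798 top mean [0.5306 0.299  0.1782] 43 all [0.51  0.246 0.005] [0.638 0.323 0.185]
mouth 337 [ 0.444 -0.298  0.15 ] [ 0.539 -0.23   0.2  ]
boxtop 815 ((577.786865234375, 295.8438720703125), (91.86565399169922, 130.52345275878906), 84.80462646484375)
side table z 0.569862957279011
plug 142 zmax 0.0832 top mean [0.4795 0.0059 0.083 ] 12 all [ 0.457 -0.015  0.007] [0.507 0.135 0.089]
big 275 zmax 0.0822 top mean [ 0.6189 -0.0506  0.0837] 14 all [ 0.588 -0.082  0.006] [0.756 0.033 0.089]
ball 55 zmax 0.179 top mean [0.5248 0.2919 0.1761] 15 all [0.517 0.285 0.016] [0.747 0.52  0.182]
mouth 1524 [ 0.196 -0.53   0.15 ] [ 0.529 -0.229  0.6  ]
boxtop 746 ((574.9797973632812, 294.36883544921875), (100.17919158935547, 131.92623901367188), 83.03327941894531)
```

Emit:
carry_out([
  [[0, 0, -0.06], 0, -1],
  [[0.03, -0.02, -0.12], 0.5, -1],
  [[0.08, -0.05, -0.17], 1, -1],
  [[0.13, -0.08, -0.2], 1.5, -1],
  [[0.18, -0.11, -0.2], 1.96, -1],
  [[0.23, -0.14, -0.2], 1.96, -1],
  [[0.27, -0.165, -0.2], 1.96, -1],
  [[0.298, -0.18, -0.2], 1.96, -1],
  [[0.298, -0.18, -0.2], 1.96, -1],
])

```text
time: 1.23
tool_pos: [0.4057, -0.2471, 0.405]
ee_rot: [-3.141, 0.001, 0.004]
wrist_force: [-0.2, 0.2, -0.4]
width: 0.0941
finger_force: 0.0
```

Run:
```python
from bench import robot
from h import *
s=robot.snapshot("wrist"); pickle.dump(s,open("w0.pkl","wb")); cv2.imwrite("pics/w0.png",s["image"][:,:,::-1])
o=robot.get_obs();print(o["time"],o["tool_pos"],o["ee_rot"],o["joint_positions"].round(2))
print((-s["R"].T@s["t"]).round(3),s["R"].round(2).tolist(),s["mtx"][0,0])
```

```text
1.275 [ 0.405002   -0.24819415  0.40502541] [-3.14146568e+00  1.06705649e-03  1.70023552e-03] [-0.67 -0.03  1.1  -0.    2.08  0.9 ]
[ 0.486 -0.247  0.585] [[0.0, -1.0, -0.0], [-0.96, -0.0, 0.27], [-0.27, -0.0, -0.96]] 382.17100609772757
```

View pics/w0.png

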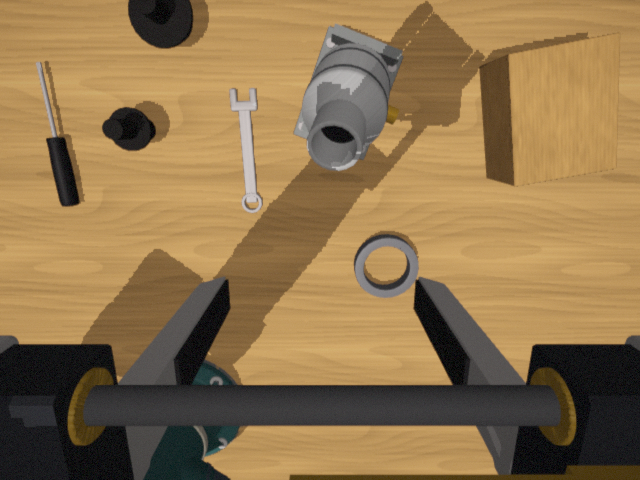

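The wrist view shows the neck mouth at about (335,145), with the canister body running up to (350,70). The small plug is at (130,128) and the big plug at (160,15).

```bash
cat > can.py <<'E'
from h import *
from scipy.optimize import least_squares
for f in("w0","top0","side0"):
    s=pickle.load(open(f+".pkl","rb")); P=cloud(s).reshape(-1,3)
    m=(abs(P[:,0]-.49)<.09)&(abs(P[:,1]+.265)<.08)&(P[:,2]>.02)&(P[:,2]<.215); Q=P[m]
    def fr(phi):
        a=np.array([.5*np.cos(phi),.5*np.sin(phi),np.cos(np.pi/6)]); b=np.array([-np.sin(phi),np.cos(phi),0]); return a,np.cross(b,a),b
    def bands(phi,c):
        a,e,b=fr(phi); d=Q-c; h=d@a; r=np.hypot(d@e,d@b); return h,r
    c=np.array([.455,-.265,.19]);phi=np.pi
    for it in range(8):
        h,r=bands(phi,c)
        n=(h>-.04)&(h<-.006)&(abs(r-.029)<.007); bd=(h<-.085)&(h>-.15)&(abs(r-.05)<.008)
        def res(x):
            a,e,b=fr(x[0]);o=[]
            for sel,R in((n,.029),(bd,.05)):
                d=Q[sel]-c; o.append(np.hypot(d@e-x[1],d@b-x[2])-R)
            return np.concatenate(o)
        x=least_squares(res,[phi,0,0],loss="soft_l1",f_scale=.001).x
        phi=x[0];a,e,b=fr(phi);c=c+x[1]*e+x[2]*b
        h,r=bands(phi,c); rim=(r>.0225)&(r<.030)&(h>-.012)&(h<.012)
        hh=np.sort(h[rim]); c=c+a*np.percentile(hh[hh>np.percentile(hh,97)-.004],50)
    print(f,"phi",np.degrees(phi)%360,"mouth",c.round(4),"n",n.sum(),bd.sum(),rim.sum(),"rms",np.sqrt((res([phi,0,0])**2).mean()).round(4),"bottom",(c-.165*a).round(3))
s=pickle.load(open("w0.pkl","rb"));P=cloud(s).reshape(-1,3)
for nm,x,y in(("plug",.485,.013),("big",.624,-.044)):
    q=P[(np.hypot(P[:,0]-x,P[:,1]-y)<.028)&(P[:,2]>.086)&(P[:,2]<.1)]
    print(nm,len(q),q.mean(0).round(4),cv2.minEnclosingCircle((q[:,:2]*1000).astype(np.float32)))
E
python3 can.py
```

```text
w0 phi 159.77816141245785 mouth [ 0.4706 -0.259   0.1833] n 1554 1478 1296 rms 0.0029 bottom [ 0.548 -0.288  0.04 ]
top0 phi 158.62741039599746 mouth [ 0.4688 -0.2563  0.1848] n 155 210 142 rms 0.0026 bottom [ 0.546 -0.286  0.042]
side0 phi 162.91853774762004 mouth [ 0.465  -0.2586  0.1842] n 409 634 248 rms 0.0026 bottom [ 0.544 -0.283  0.041]
plug 381 [0.487  0.0125 0.0904] ((486.079345703125, 13.509353637695312), 13.839933395385742)
big 303 [ 0.6225 -0.0446  0.0905] ((626.3370361328125, -43.707122802734375), 13.083685874938965)
```

Emit:
carry_out([
  [[0.02, -0.05, 0], 0.7, -1],
  [[0.035, -0.1, 0.02], 1.4, -1],
  [[0.05, -0.15, 0.06], 2, -1],
  [[0.065, -0.2, 0.1], 2, -1],
  [[0.081, -0.24, 0.15], 2, -1],
  [[0.081, -0.262, 0.2], 2, -1],
  [[0.081, -0.262, 0.205], 2, -1],
  [[0.081, -0.262, 0.205], 2, -1],
  [[0.081, -0.262, 0.205], 2, -1],
])

```text
time: 2.4
tool_pos: [0.4877, 0.0115, 0.204]
ee_rot: [-3.141, -0.006, -0.352]
wrist_force: [-0.3, -0.2, 0.1]
width: 0.094
finger_force: 0.0
```

Run:
```python
from bench import robot
from h import *
o=robot.get_obs();print(o["tool_pos"],o["ee_rot"])
s=robot.snapshot("wrist");P=cloud(s).reshape(-1,3)
q=P[(np.hypot(P[:,0]-.486,P[:,1]-.013)<.025)&(P[:,2]>.086)&(P[:,2]<.1)]
print(len(q),q.mean(0).round(4),cv2.minEnclosingCircle((q[:,:2]*1000).astype(np.float32)))
c=P[(np.hypot(P[:,0]-.486,P[:,1]-.013)<.04)&(abs(P[:,2]-.047)<.005)]
print(len(c),cv2.minEnclosingCircle((c[:,:2]*1000).astype(np.float32)))
```

```text
[0.48773409 0.01154644 0.20397868] [-3.1405132  -0.00626369 -0.35171532]
813 [0.4877 0.0135 0.0904] ((487.0792236328125, 13.921672821044922), 13.065938949584961)
2039 ((487.20068359375, 13.8646821975708), 28.985576629638672)
```

Emit:
carry_out([
  [[-0.001, -0.002, 0.05], 0, -1],
  [[-0.001, -0.002, 0.1], 0, -1],
  [[-0.001, -0.002, 0.13], 0, -1],
  [[-0.001, -0.002, 0.15], 0, -1],
  [[-0.001, -0.002, 0.15], 0, -1],
  [[-0.001, -0.002, 0.15], 0, 1],
  [[-0.001, -0.002, 0.15], 0, 1],
  [[-0.001, -0.002, 0.15], 0, 1],
  [[-0.001, -0.002, 0.15], 0, 1],
  [[-0.001, -0.002, 0.15], 0, 1],
])

```text
time: 3.7
tool_pos: [0.4856, 0.0155, 0.0506]
ee_rot: [3.142, -0.0, -0.349]
wrist_force: [-0.8, -0.8, -0.6]
width: 0.0474
finger_force: 0.0
```

Emit:
carry_out([
  [[0, 0, -0.004], 0, 1],
  [[0, 0, -0.004], 0, 1],
  [[0, 0, -0.004], 0, 1],
  [[0, 0, -0.004], 0, 1],
  [[0, 0, -0.004], 0, 1],
  [[0, 0, -0.004], 0, 1],
  [[0, 0, -0.004], 0, 1],
  [[0, 0, -0.004], 0, 1],
])

```text
time: 4.7
tool_pos: [0.4859, 0.0154, 0.0548]
ee_rot: [-3.142, -0.001, -0.349]
wrist_force: [-0.8, -0.3, 3.9]
width: 0.0247
finger_force: 30.0
```

Emit:
carry_out([
  [[0, 0, -0.05], 0, 1],
  [[0, 0, -0.1], 0, 1],
  [[0, 0, -0.15], 0, 1],
  [[0.01, 0.04, -0.2], 0, 1],
  [[0.025, 0.09, -0.24], 0, 1],
  [[0.04, 0.14, -0.24], 0, 1],
  [[0.055, 0.19, -0.24], 0, 1],
  [[0.07, 0.24, -0.24], 0, 1],
  [[0.078, 0.263, -0.24], 0, 1],
  [[0.078, 0.263, -0.24], 0, 1],
])

```text
time: 5.95
tool_pos: [0.4682, -0.2595, 0.2922]
ee_rot: [-3.14, 0.004, -0.352]
wrist_force: [-1.2, 0.7, -1.3]
width: 0.0249
finger_force: 30.0
```

```bash
python3 - <<'E'
from bench import robot
from h import *
o=robot.get_obs();print(o["time"],o["tool_pos"],o["ee_rot"],o["width"])
for n in("wrist","top","side"):
    s=robot.snapshot(n);pickle.dump(s,open(n[0]+"1.pkl","wb"))
    if n!="top": cv2.imwrite(f"pics/{n}1.png",s["image"][:,:,::-1])
E
sed 's/("w0","top0","side0")/("w1","side0","s1")/' can.py >can1.py; python3 can1.py
```

```text
5.95 [ 0.46816785 -0.25952056  0.29223376] [-3.14037627  0.00400936 -0.3522409 ] 0.02494493062877696
w1 phi 160.1394952451501 mouth [ 0.4701 -0.2591  0.1831] n 2588 3074 1415 rms 0.0023 bottom [ 0.548 -0.287  0.04 ]
side0 phi 162.91853774762004 mouth [ 0.465  -0.2586  0.1842] n 409 634 248 rms 0.0026 bottom [ 0.544 -0.283  0.041]
s1 phi 162.70028921610947 mouth [ 0.4655 -0.2588  0.1834] n 408 635 249 rms 0.0026 bottom [ 0.544 -0.283  0.04 ]
plug 381 [0.487  0.0125 0.0904] ((486.079345703125, 13.509353637695312), 13.839933395385742)
big 303 [ 0.6225 -0.0446  0.0905] ((626.3370361328125, -43.707122802734375), 13.083685874938965)
```

View pics/wrist1.png

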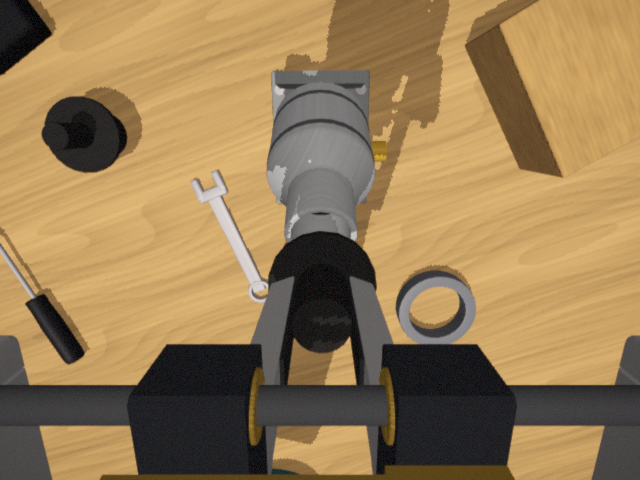

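The wrist view shows the held plug's handle top at about (322,325) and its collar at (322,265), in line with the canister axis, whose neck is at about (322,220).

Run:
```python
from h import *
s=pickle.load(open("w1.pkl","rb"));P=cloud(s).reshape(-1,3)
u=np.array([np.cos(np.radians(160)),np.sin(np.radians(160))]);l=np.array([-u[1],u[0]])
d=P[:,:2]-[.4682,-.2595]
q=np.c_[d@u,d@l,P[:,2]]
for lo,hi,w in((.315,.335,.0125),(.28,.291,.035)):
    k=q[(np.hypot(q[:,0],q[:,1])<w+.003)&(q[:,2]>lo)&(q[:,2]<hi)]
    print(len(k),np.percentile(k[:,2],[5,50,95]).round(4),cv2.minEnclosingCircle((k[:,:2]*1000).astype(np.float32)),k.min(0).round(4),k.max(0).round(4))
```

```text
3449 [0.3186 0.3278 0.329 ] ((-1.015900731086731, -0.004604626912623644), 14.952203750610352) [-0.0151 -0.013   0.3151] [0.0112 0.013  0.3349]
3692 [0.2835 0.2849 0.2863] ((-2.2287302017211914, 0.2683764100074768), 28.832523345947266) [-0.0307 -0.0283  0.28  ] [0.0014 0.0291 0.291 ]
```

Emit:
carry_out([
  [[0, -0.001, 0.03], 0, 1],
  [[0, -0.001, 0.05], 0, 1],
  [[0, -0.001, 0.058], 0, 1],
  [[0, -0.001, 0.064], 0, 1],
  [[0, -0.001, 0.068], 0, 1],
  [[0, -0.001, 0.068], 0, 1],
])

```text
time: 6.85
tool_pos: [0.4693, -0.2574, 0.2268]
ee_rot: [3.141, -0.001, -0.349]
wrist_force: [-0.0, -0.2, -1.7]
width: 0.0248
finger_force: 30.0
```

Emit:
carry_out([
  [[0, 0, 0.003], 0, 1],
  [[-0.003, 0, 0.005], 0, 1],
  [[-0.006, 0, 0.006], 0, 1],
  [[-0.009, 0, 0.006], 0, 1],
  [[-0.012, 0, 0.007], 0, 1],
  [[-0.015, 0, 0.007], 0, 1],
  [[-0.015, 0, 0.007], 0, 1],
])

```text
time: 7.72
tool_pos: [0.4581, -0.2538, 0.2226]
ee_rot: [3.14, -0.012, -0.349]
wrist_force: [5.7, -2.5, 4.1]
width: 0.0247
finger_force: 30.0
```

```bash
cat > look.py <<'E'
import sys
from bench import robot
from h import *
n,k=sys.argv[1:3]
o=robot.get_obs();print(o["time"],o["tool_pos"].round(4),o["wrist_force"].round(1),o["width"])
s=robot.snapshot(n);pickle.dump(s,open(n[0]+k+".pkl","wb"))
im=s["image"][:,:,::-1]
if n=="side": im=cv2.resize(im[220:400,250:490],None,fx=3,fy=3,interpolation=cv2.INTER_CUBIC)
cv2.imwrite(f"pics/{n}{k}.png",im)
P=cloud(s).reshape(-1,3); m=np.array([.4695,-.259,.1835]); ph=np.radians(160)
u=np.array([np.cos(ph),np.sin(ph),0]);l=np.array([-u[1],u[0],0]);Z=np.array([0,0,1.])
d=P-m; q=np.c_[d@u,d@l,d[:,2]]; dark=(s["image"].reshape(-1,3).max(1)<60)
k=q[dark&(abs(q[:,1])<.004)&(abs(q[:,0])<.09)&(q[:,2]>-.01)&(q[:,2]<.12)]
# profile in tilt plane: s,z in mm at the centre slice
k=k[np.argsort(k[:,0])]; print((k[::max(1,len(k)//40)][:,[0,2]]*1000).round(0).astype(int).tolist())
E
python3 look.py wrist 2
```

```text
7.725 [ 0.4581 -0.2538  0.2226] [ 5.7 -2.5  4.1] 0.024741451042011017
[[-23, 31], [-22, 29], [-21, 35], [-19, 34], [-17, 35], [-15, 35], [-14, 33], [-12, 34], [-10, 33], [-8, 34], [-7, 34], [-6, 40], [-5, 43], [-5, 47], [-5, 60], [-4, 56], [-4, 60], [-4, 55], [-3, 65], [-3, 62], [-3, 67], [-3, 69], [-2, 63], [-2, 75], [-1, 73], [0, 77], [2, 76], [3, 76], [4, 77], [6, 76], [7, 75], [9, 75], [10, 75], [11, 75], [13, 75], [14, 74], [16, 75], [17, 75], [18, 74], [20, 74], [21, 74]]
```

View pics/wrist2.png

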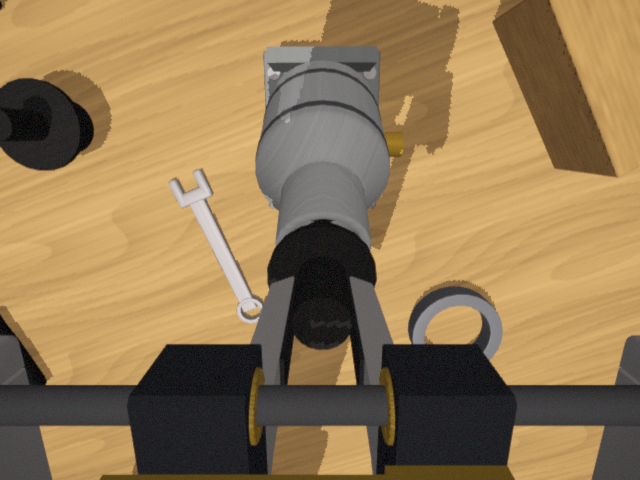

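The plug has started tilting in the pads: its handle top (322,325) and collar (322,255) lean about 5–7°, with the foot caught in the mouth. I'll carry on along the arc.

Emit:
carry_out([
  [[-0.003, 0, 0.001], 0, 1],
  [[-0.006, 0, 0.002], 0, 1],
  [[-0.009, 0, 0.003], 0, 1],
  [[-0.012, 0, 0.004], 0, 1],
  [[-0.015, 0, 0.006], 0, 1],
  [[-0.018, 0, 0.007], 0, 1],
  [[-0.018, 0, 0.007], 0, 1],
])

```text
time: 8.65
tool_pos: [0.4379, -0.2461, 0.2125]
ee_rot: [3.141, -0.0, -0.35]
wrist_force: [2.1, -1.0, 2.6]
width: 0.0244
finger_force: 30.0
```

```bash
python3 look.py wrist 3
```

```text
8.65 [ 0.4379 -0.2461  0.2125] [ 2.1 -1.   2.6] 0.024356614014567405
[[-18, -10], [-16, -2], [-15, 29], [-14, 33], [-13, 32], [-13, 36], [-12, 35], [-9, 34], [-7, 33], [-5, 31], [-3, 33], [-1, 32], [1, 31], [3, 33], [4, 34], [5, 40], [6, 41], [7, 41], [8, 45], [9, 49], [10, 51], [11, 54], [12, 56], [13, 56], [14, 61], [14, 61], [15, 65], [16, 66], [16, 66], [17, 70], [19, 70], [21, 68], [22, 68], [24, 67], [26, 66], [28, 66], [30, 66], [32, 65], [35, 64], [37, 63], [39, 62]]
```

```bash
python3 look.py side 3|head -1
```

```text
8.7 [ 0.438  -0.2461  0.2124] [ 2.1 -2.   1.9] 0.02494546411179013
```

View pics/wrist3.png

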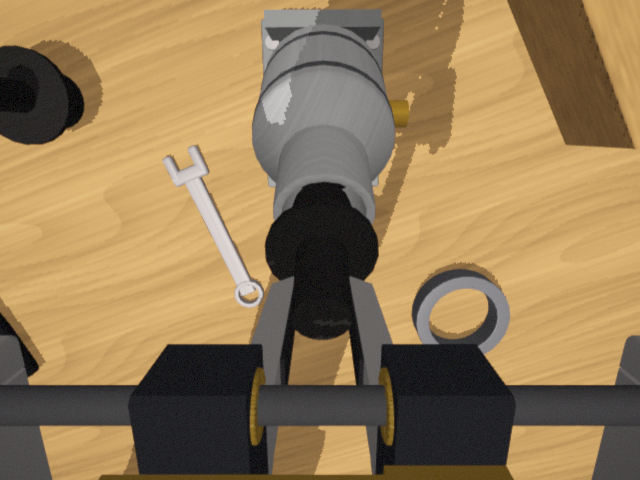

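View pics/side3.png

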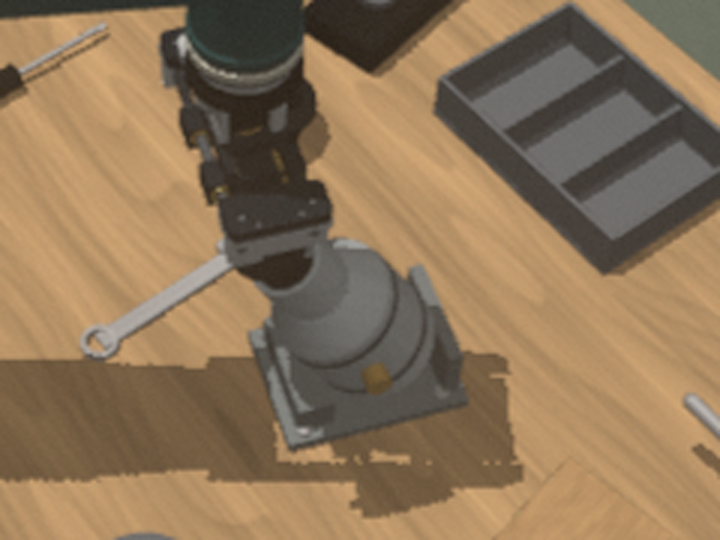

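The wrist view shows the collar at (322,245) in front of the mouth and the handle leaning about 21°; the foot is inside the rim at (325,195). The side view shows the plug entering the neck at about (285,265).

Emit:
carry_out([
  [[0.0, 0, 0.002], 0, 1],
  [[0.0, 0, 0.004], 0, 1],
  [[0.001, 0, 0.006], 0, 1],
  [[0.002, 0, 0.008], 0, 1],
  [[0.003, 0, 0.01], 0, 1],
  [[0.003, 0, 0.01], 0, 1],
])

```text
time: 9.5
tool_pos: [0.441, -0.2471, 0.202]
ee_rot: [-3.141, 0.0, -0.349]
wrist_force: [2.9, -0.4, 0.9]
width: 0.0243
finger_force: 30.0
```

```bash
python3 look.py wrist 4
```

```text
9.5 [ 0.441  -0.2471  0.202 ] [ 2.9 -0.4  0.9] 0.024348776134693446
[[-20, 21], [-18, 21], [-18, 23], [-17, 2], [-16, 26], [-14, 26], [-12, 26], [-10, 23], [-8, 23], [-6, 22], [-4, 21], [-2, 21], [-1, 24], [0, 28], [1, 30], [2, 33], [3, 34], [4, 36], [5, 38], [6, 38], [7, 42], [8, 43], [9, 47], [10, 52], [10, 51], [11, 53], [12, 54], [12, 58], [13, 56], [14, 57], [15, 60], [17, 58], [19, 58], [21, 58], [23, 57], [24, 56], [26, 55], [28, 54], [31, 54], [33, 53], [35, 51]]
```

Emit:
carry_out([
  [[0.001, 0, 0.002], 0, 1],
  [[0.002, 0, 0.004], 0, 1],
  [[0.003, 0, 0.006], 0, 1],
  [[0.004, 0, 0.008], 0, 1],
  [[0.004, 0, 0.009], 0, 1],
  [[0.004, 0, 0.009], 0, 1],
])

```text
time: 10.3
tool_pos: [0.4438, -0.2482, 0.1936]
ee_rot: [3.141, 0.002, -0.35]
wrist_force: [-3.9, 1.1, 4.8]
width: 0.0244
finger_force: 30.0
```

```bash
python3 look.py wrist 5
```

```text
10.3 [ 0.4438 -0.2482  0.1936] [-3.9  1.1  4.8] 0.024443677227772003
[[-24, 15], [-22, 17], [-21, 20], [-19, 19], [-17, 19], [-16, 17], [-14, 16], [-12, 14], [-10, 15], [-8, 13], [-6, 14], [-5, 17], [-3, 20], [-2, 24], [-1, 25], [0, 22], [1, 29], [1, 28], [2, 33], [3, 35], [4, 37], [5, 39], [6, 40], [7, 42], [7, 45], [8, 45], [9, 48], [10, 47], [10, 49], [11, 51], [12, 51], [14, 52], [16, 49], [18, 49], [20, 48], [21, 48], [23, 47], [26, 47], [27, 45], [30, 44], [32, 43]]
```

Emit:
carry_out([
  [[0.001, 0, 0.0015], 0, 1],
  [[0.0015, 0, 0.003], 0, 1],
  [[0.002, 0, 0.004], 0, 1],
  [[0.002, 0, 0.005], 0, 1],
  [[0.002, 0, 0.005], 0, 1],
])

```text
time: 10.98
tool_pos: [0.4434, -0.2482, 0.19]
ee_rot: [3.141, 0.007, -0.35]
wrist_force: [-12.1, 5.1, 11.8]
width: 0.0248
finger_force: 30.0
```

```bash
python3 look.py wrist 6
```

```text
10.975 [ 0.4434 -0.2482  0.19  ] [-12.1   5.1  11.8] 0.02481627002987823
[[-24, 15], [-22, 16], [-20, 18], [-19, 19], [-16, 18], [-14, 16], [-12, 15], [-9, 14], [-7, 13], [-5, 13], [-4, 15], [-3, 19], [-2, 119], [-1, 119], [-1, 117], [-1, 118], [-1, 21], [0, 118], [1, 24], [2, 25], [3, 30], [4, 33], [5, 33], [6, 36], [7, 35], [8, 37], [9, 42], [10, 42], [11, 44], [12, 45], [13, 47], [14, 48], [15, 50], [17, 49], [19, 47], [21, 47], [24, 44], [26, 44], [29, 42], [31, 41], [34, 39]]
```

Emit:
carry_out([
  [[0, 0, 0], 0, -1],
  [[0, 0, 0], 0, -1],
  [[0, 0, 0], 0, -1],
  [[0, 0, 0], 0, -1],
  [[0, 0, -0.02], 0, -1],
  [[0, 0, -0.06], 0, -1],
  [[0, 0, -0.1], 0, -1],
  [[0, 0, -0.1], 0, -1],
  [[0, 0, -0.1], 0, 1],
])

```text
time: 12.15
tool_pos: [0.4465, -0.249, 0.2873]
ee_rot: [-3.141, 0.001, -0.349]
wrist_force: [-0.0, -0.8, -0.3]
width: 0.0868
finger_force: 0.0
```

```bash
python3 look.py wrist 7; python3 look.py top 7 | tail -1
```

```text
12.15 [ 0.4465 -0.249   0.2873] [-0.  -0.8 -0.3] 0.08684330555989153
[[-24, 15], [-22, 18], [-21, 19], [-19, 18], [-18, 18], [-16, 16], [-14, 16], [-12, 15], [-11, 13], [-9, 13], [-7, 11], [-5, 15], [-4, 16], [-3, 17], [-2, 22], [0, 23], [1, 25], [2, 26], [3, 27], [4, 29], [5, 33], [6, 34], [7, 39], [8, 37], [9, 39], [10, 43], [11, 44], [12, 45], [13, 46], [14, 48], [15, 49], [17, 48], [18, 47], [20, 46], [22, 45], [24, 45], [26, 44], [28, 42], [29, 41], [31, 40], [33, 38]]
[]
```

View pics/wrist7.png

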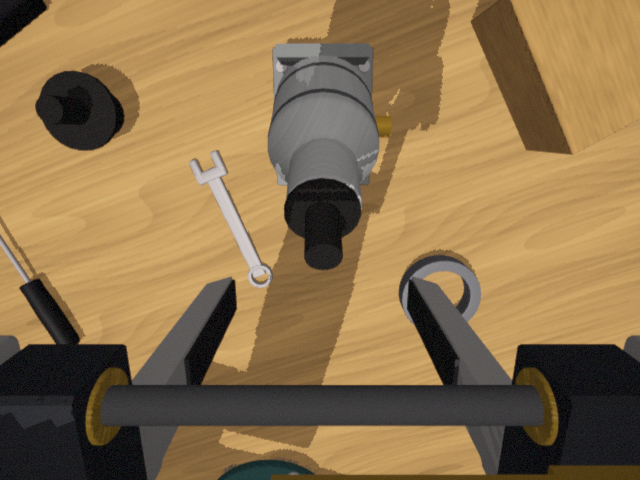

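The plug stands aligned in the neck, with its collar at (322,210) on the rim and its handle top at (323,255). I'll close the fingers and press its top along the axis to make sure it is home.

Emit:
carry_out([
  [[-0.005, 0.001, 0], 0, 1],
  [[-0.013, 0.001, 0], 0, 1],
  [[-0.013, 0.001, 0], 0, 1],
  [[-0.013, 0.001, 0], 0, 1],
  [[-0.013, 0.001, 0], 0, 1],
  [[-0.013, 0.001, 0.0], 0, 1],
  [[-0.013, 0.001, 0], 0, 1],
  [[-0.013, 0.001, 0.03], 0, 1],
  [[-0.013, 0.001, 0.051], 0, 1],
  [[-0.013, 0.001, 0.051], 0, 1],
])

```text
time: 13.5
tool_pos: [0.4333, -0.2451, 0.2355]
ee_rot: [-3.14, 0.004, -0.349]
wrist_force: [-0.3, 0.3, -0.1]
width: 0.0004
finger_force: 0.0
```

Emit:
carry_out([
  [[0.002, 0, 0.0035], 0, 1],
  [[0.004, 0, 0.007], 0, 1],
  [[0.005, 0, 0.0085], 0, 1],
  [[0.0055, 0, 0.0095], 0, 1],
  [[0.006, 0, 0.0105], 0, 1],
  [[0.006, 0, 0.0105], 0, 1],
])

```text
time: 14.25
tool_pos: [0.4397, -0.2478, 0.2277]
ee_rot: [3.141, -0.001, -0.349]
wrist_force: [-1.8, 0.5, 2.0]
width: 0.0005
finger_force: 1.8
```

Emit:
carry_out([
  [[0.0005, 0, 0.001], 0, 1],
  [[0.001, 0, 0.0015], 0, 1],
  [[0.001, 0, 0.002], 0, 1],
  [[0.0015, 0, 0.0025], 0, 1],
  [[0.0015, 0, 0.0025], 0, 1],
])

```text
time: 14.88
tool_pos: [0.44, -0.2478, 0.2271]
ee_rot: [3.141, 0.0, -0.349]
wrist_force: [-5.6, 2.5, 11.8]
width: 0.0006
finger_force: 6.6
```

Emit:
carry_out([
  [[0.0005, 0, 0.001], 0, 1],
  [[0.001, 0, 0.002], 0, 1],
  [[0.0015, 0, 0.003], 0, 1],
  [[0.002, 0, 0.0035], 0, 1],
  [[0.002, 0, 0.0035], 0, 1],
])

```text
time: 15.5
tool_pos: [0.4403, -0.2477, 0.2265]
ee_rot: [3.14, 0.002, -0.35]
wrist_force: [-14.0, 7.2, 22.2]
width: 0.0009
finger_force: 13.1
```

Emit:
carry_out([
  [[0.0005, 0, 0.001], 0, 1],
  [[0.001, 0, 0.002], 0, 1],
  [[0.001, 0, 0.002], 0, 1],
  [[0.001, 0, 0.002], 0, 1],
])

```text
time: 16.0
tool_pos: [0.4404, -0.2477, 0.2263]
ee_rot: [3.14, 0.003, -0.35]
wrist_force: [-16.6, 9.9, 28.0]
width: 0.0004
finger_force: 16.9
```

Emit:
carry_out([
  [[-0.005, 0, -0.009], 0, 1],
  [[-0.01, 0, -0.02], 0, 1],
  [[-0.01, 0, -0.06], 0, 1],
  [[-0.01, 0, -0.1], 0, 1],
  [[-0.01, 0, -0.1], 0, 1],
])

```text
time: 16.62
tool_pos: [0.4358, -0.2467, 0.3225]
ee_rot: [3.14, -0.007, -0.349]
wrist_force: [0.5, -0.4, -0.3]
width: 0.0006
finger_force: 0.0
```

```bash
python3 look.py wrist 8
python3 - <<'E'
from h import *
from scipy.optimize import least_squares
# heights along the neck axis: handle top, collar top, neck rim (visible parts)
for f in("w1","w7","w8"):
    s=pickle.load(open(f+".pkl","rb"));P=cloud(s).reshape(-1,3);m=np.array([.4695,-.259,.1835]);ph=np.radians(160)
    a=np.array([.5*np.cos(ph),.5*np.sin(ph),.866]);b=np.array([-np.sin(ph),np.cos(ph),0]);e=np.cross(b,a);d=P-m
    h,x,y=d@a,d@e,d@b;r=np.hypot(x,y);col=s["image"].reshape(-1,3).max(1)
    def st(k):
        return len(h[k]),(np.percentile(h[k],[10,50,90])*1000).round(1) if k.sum()>9 else None
    print(f,"top",st((h>.04)&(h<.06)&(r<.010)),"collar",st((h>0)&(h<.016)&(r>.016)&(r<.026)&(col<60)),"rim",st((h>-.01)&(h<.006)&(r>.024)&(r<.0285)&(col>70)))
    k=(h>.002)&(h<.014)&(r>.016)&(r<.027)&(col<60)
    if k.sum()>50:
        A=np.c_[x[k],y[k],np.ones(k.sum())];print("collar plane",np.linalg.lstsq(A,h[k],rcond=None)[0].round(4))
    k=(h>.045)&(h<.056)&(r<.012); A=np.c_[x[k],y[k],np.ones(k.sum())]
    if k.sum()>50: print("top plane",np.linalg.lstsq(A,h[k],rcond=None)[0].round(4), (x[k].mean()*1000,y[k].mean()*1000))
E
```

```text
16.625 [ 0.4358 -0.2467  0.3225] [ 0.5 -0.4 -0.3] 0.0005851306485161934
[[-24, 16], [-22, 16], [-21, 18], [-19, 19], [-18, 18], [-16, 17], [-14, 16], [-13, 15], [-11, 14], [-9, 13], [-8, 12], [-6, 13], [-5, 16], [-4, 17], [-2, 19], [-1, 21], [0, 24], [2, 26], [3, 29], [4, 30], [5, 32], [6, 35], [7, 37], [8, 39], [9, 42], [10, 41], [11, 44], [12, 46], [13, 48], [14, 50], [16, 49], [18, 49], [19, 46], [21, 46], [22, 45], [24, 44], [25, 45], [27, 41], [29, 41], [31, 40], [32, 39], [34, 38]]
w1 top (0, None) collar (0, None) rim (590, array([-2.2, -0.5,  0.3]))
w7 top (479, array([49.6, 50.3, 50.9])) collar (1476, array([6.3, 7.2, 8. ])) rim (243, array([-5.5, -0.8,  0.4]))
collar plane [ 0.0214 -0.0171  0.0073]
top plane [ 0.0455 -0.0329  0.0502] (np.float64(-0.8636596345644587), np.float64(0.1757962457013617))
w8 top (417, array([49.6, 50.2, 50.9])) collar (1250, array([6.4, 7.1, 7.9])) rim (168, array([-2.5, -0.8,  0.2]))
collar plane [ 0.0201 -0.0072  0.0072]
top plane [ 0.0397 -0.0253  0.0501] (np.float64(-0.5533045313008426), np.float64(0.19634508015043098))
```

Run:
```python
from h import *
from scipy.optimize import least_squares
m=np.array([.4695,-.259,.1835])
def fit(f):
    s=pickle.load(open(f+".pkl","rb"));P=cloud(s).reshape(-1,3);col=s["image"].reshape(-1,3).max(1)
    ph=np.radians(160);a=np.array([.5*np.cos(ph),.5*np.sin(ph),.866]);b=np.array([-np.sin(ph),np.cos(ph),0]);e=np.cross(b,a);d=P-m
    h,x,y=d@a,d@e,d@b;r=np.hypot(x,y)
    if f=="w0":
        k=(h>-.004)&(h<.005)&(r>.0235)&(r<.029)&(col>70)
        for _ in range(4):
            A=np.c_[x,y,np.ones(len(x))];c=np.linalg.lstsq(A[k],h[k],rcond=None)[0];k=k&(abs(h-A@c)<.0012)
        print("rim plane",k.sum(),c.round(4),x[k].min(),x[k].max())
    for nm,k,R in(("neck",(h<-.006)&(h>-.036)&(abs(r-.029)<.005)&(col>70),.029),("body",(h<-.085)&(h>-.14)&(abs(r-.05)<.006)&(col>70),.05),("handle",(h>.010)&(h<.047)&(abs(r-.013)<.005)&(col<60),.013)):
        if k.sum()<200: continue
        c=least_squares(lambda p:np.hypot(x[k]-p[0]-p[2]*h[k],y[k]-p[1]-p[3]*h[k])-R,[0,0,0,0],loss="soft_l1",f_scale=.001).x
        print(f,nm,k.sum(),"offset mm",(c[:2]*1000).round(2),"slope",c[2:].round(4))
for f in("w0","w7","w8"): fit(f)
```

```text
rim plane 571 [ 0.004  -0.0014 -0.0006] -0.028753226239649217 0.027533897666583595
w0 neck 737 offset mm [-0.17 -0.06] slope [-0.      0.0046]
w0 body 1286 offset mm [-0.5   0.32] slope [-0.0012  0.0048]
w7 neck 1602 offset mm [-0.04 -0.12] slope [-0.0003  0.0029]
w7 body 2346 offset mm [-0.16  0.6 ] slope [0.0003 0.0072]
w7 handle 1306 offset mm [ 1.32 -1.2 ] slope [-0.0145  0.014 ]
w8 neck 1226 offset mm [ 0.   -0.14] slope [0.0024 0.0028]
w8 body 1908 offset mm [-0.22  0.84] slope [0.0002 0.0094]
w8 handle 964 offset mm [ 1.32 -1.09] slope [-0.0183  0.0074]
```

The measurement shows about 1° of residual lean and a gap of roughly 1 mm on the low side. I'll press straight down near the front edge of the handle top to level it.

Emit:
carry_out([
  [[-0.002, 0, 0.04], 0, 1],
  [[-0.002, 0, 0.08], 0, 1],
  [[-0.002, 0, 0.092], 0, 1],
  [[-0.002, 0, 0.096], 0, 1],
  [[-0.002, 0, 0.099], 0, 1],
  [[-0.002, 0, 0.101], 0, 1],
  [[-0.002, 0, 0.101], 0, 1],
])

```text
time: 17.55
tool_pos: [0.4309, -0.244, 0.2214]
ee_rot: [-3.141, 0.002, -0.349]
wrist_force: [-9.1, 5.6, 9.8]
width: 0.0005
finger_force: 6.8
```

Emit:
carry_out([
  [[0.002, 0, 0.002], 0, 1],
  [[0.003, 0, 0.003], 0, 1],
  [[0.003, 0, 0.005], 0, 1],
  [[0.003, 0, 0.006], 0, 1],
  [[0.003, 0, 0.006], 0, 1],
])

```text
time: 18.18
tool_pos: [0.4313, -0.2438, 0.2204]
ee_rot: [3.141, 0.005, -0.349]
wrist_force: [-21.4, 12.9, 28.3]
width: 0.0006
finger_force: 18.0
```

Emit:
carry_out([
  [[-0.003, 0, -0.006], 0, 1],
  [[-0.006, 0, -0.03], 0, 1],
  [[0, 0, -0.07], 0, 1],
  [[0, 0, -0.1], 0, 1],
  [[0, 0, -0.1], 0, 1],
])

```text
time: 18.8
tool_pos: [0.4371, -0.2472, 0.3162]
ee_rot: [3.139, -0.009, -0.349]
wrist_force: [0.1, 0.0, -0.5]
width: 0.0003
finger_force: 0.0
```

```bash
cat > seat.py <<'E'
import sys
from bench import robot
from h import *
from scipy.optimize import least_squares
f=sys.argv[1]; print(robot.get_obs()["tool_pos"])
s=robot.snapshot("wrist");pickle.dump(s,open(f+".pkl","wb"))
m=np.array([.4695,-.259,.1835]);P=cloud(s).reshape(-1,3);col=s["image"].reshape(-1,3).max(1)
ph=np.radians(160);a=np.array([.5*np.cos(ph),.5*np.sin(ph),.866]);b=np.array([-np.sin(ph),np.cos(ph),0]);e=np.cross(b,a);d=P-m
h,x,y=d@a,d@e,d@b;r=np.hypot(x,y)
k=(h>.010)&(h<.047)&(abs(r-.013)<.005)&(col<60)
c=least_squares(lambda p:np.hypot(x[k]-p[0]-p[2]*h[k],y[k]-p[1]-p[3]*h[k])-.013,[0,0,0,0],loss="soft_l1",f_scale=.001).x
print("handle offset",(c[:2]*1000).round(2),"slope",c[2:].round(4))
for nm,k in(("collar",(h>.002)&(h<.014)&(r>.016)&(r<.027)&(col<60)),("top",(h>.045)&(h<.056)&(r<.012))):
    A=np.c_[x[k],y[k],np.ones(k.sum())];print(nm,np.linalg.lstsq(A,h[k],rcond=None)[0].round(4),np.median(h[k]).round(4))
E
python3 seat.py w9
```

```text
[ 0.43708239 -0.24721863  0.31616836]
handle offset [ 0.74 -0.76] slope [0.003  0.0045]
collar [-0.0003 -0.0011  0.0068] 0.0068
top [ 0.0352 -0.0133  0.0496] 0.0497
```

The collar is now level on the rim: its slope is about 0 and its height about 7 mm. Next is the lever, so I'll move to its robot side with the fingers closed.

Emit:
carry_out([
  [[-0.016, -0.05, -0.01], -0.2, 1],
  [[-0.032, -0.105, -0.01], -0.4, 1],
  [[-0.048, -0.16, -0.01], -0.6, 1],
  [[-0.064, -0.215, -0.01], -0.8, 1],
  [[-0.08, -0.27, -0.01], -1, 1],
  [[-0.096, -0.325, -0.01], -1.2, 1],
  [[-0.112, -0.38, -0.01], -1.4, 1],
  [[-0.128, -0.43, -0.01], -1.5, 1],
  [[-0.144, -0.48, -0.01], -1.5, 1],
  [[-0.158, -0.53, 0], -1.5, 1],
])

```text
time: 20.1
tool_pos: [0.4683, 0.3077, 0.3108]
ee_rot: [3.141, 0.0, -0.087]
wrist_force: [0.6, -0.8, -0.6]
width: 0.0005
finger_force: 0.0
```

Emit:
carry_out([
  [[0, 0, 0], 0, 1],
  [[0, 0, 0], 0, 1],
])

```text
time: 20.35
tool_pos: [0.4682, 0.3054, 0.3105]
ee_rot: [3.14, 0.002, -0.087]
wrist_force: [-0.1, -0.3, -0.3]
width: 0.0001
finger_force: 0.0
```

```bash
cat > lev.py <<'E'
from bench import robot
from h import *
s=robot.snapshot("wrist");cv2.imwrite("pics/wl.png",s["image"][:,:,::-1]);P=cloud(s).reshape(-1,3)
o=robot.get_obs();print(o["time"],o["tool_pos"],o["ee_rot"],o["joint_positions"].round(2))
q=P[(abs(P[:,0]-.577)<.08)&(abs(P[:,1]-.295)<.07)&(abs(P[:,2]-.07)<.005)]
print("box",len(q),cv2.minAreaRect((q[:,:2]*1000).astype(np.float32)))
q=P[(abs(P[:,0]-.577)<.08)&(abs(P[:,1]-.297)<.04)&(P[:,2]>.145)&(P[:,2]<.2)]
print("ball",len(q),q.min(0).round(4),q.max(0).round(4))
E
python3 lev.py
```

```text
20.4 [0.46843063 0.3049606  0.31131043] [ 3.14047587e+00  6.93938021e-04 -8.84807800e-02] [ 0.48  0.11  1.13 -0.    1.9   2.14]
box 8349 ((579.8264770507812, 294.6993713378906), (90.07716369628906, 129.66033935546875), 84.95487976074219)
ball 974 [0.5181 0.2855 0.1452] [0.5505 0.3125 0.1816]
```

Emit:
carry_out([
  [[0, 0, 0.05], 0, 1],
  [[0, 0, 0.1], 0, 1],
  [[0, 0, 0.14], 0, 1],
  [[0, 0, 0.16], 0, 1],
  [[0.01, 0, 0.16], 0, 1],
  [[0.025, 0, 0.16], 0, 1],
  [[0.04, 0, 0.16], 0, 1],
  [[0.055, 0, 0.16], 0, 1],
  [[0.07, 0, 0.16], 0, 1],
  [[0.08, 0, 0.16], 0, 1],
])

```text
time: 21.65
tool_pos: [0.5495, 0.2987, 0.1517]
ee_rot: [3.141, -0.001, -0.088]
wrist_force: [-1.4, 0.6, 0.3]
width: 0.0002
finger_force: 0.3
```

Emit:
carry_out([
  [[0.01, 0, 0], 0, 1],
  [[0.02, 0, 0], 0, 1],
  [[0.03, 0, 0], 0, 1],
  [[0.04, 0, 0], 0, 1],
  [[0.048, 0, 0], 0, 1],
  [[0.052, 0, 0], 0, 1],
  [[0.054, 0, 0], 0, 1],
])

```text
time: 22.52
tool_pos: [0.6021, 0.2941, 0.1519]
ee_rot: [3.141, 0.0, -0.088]
wrist_force: [0.2, -0.9, -0.5]
width: 0.0006
finger_force: 0.0
```

```bash
python3 lev.py
```

```text
22.575 [0.60220818 0.29413137 0.15189102] [ 3.14150580e+00 -8.98507126e-05 -8.75946318e-02] [ 0.37  0.37  1.14 -0.    1.63  2.03]
box 10798 ((580.1629028320312, 294.61590576171875), (90.3338851928711, 129.36619567871094), 84.98091125488281)
ball 5175 [0.5947 0.2765 0.1571] [0.6413 0.3056 0.2   ]
```

Emit:
carry_out([
  [[-0.02, 0, 0], 0, 1],
  [[-0.04, 0, -0.05], 0, 1],
  [[-0.06, 0, -0.1], 0, 1],
  [[-0.1, 0, -0.15], 0, 1],
  [[-0.14, 0, -0.2], 0, 1],
  [[-0.18, 0, -0.2], 0, 1],
  [[-0.18, 0, -0.2], 0, 1],
  [[-0.18, 0, -0.2], 0, 1],
])

```text
time: 23.58
tool_pos: [0.4227, 0.3098, 0.3515]
ee_rot: [3.141, -0.0, -0.087]
wrist_force: [0.2, 0.0, -0.7]
width: 0.0007
finger_force: 0.0
```

Run:
```python
from bench import robot
from h import *
s=robot.snapshot("side");t=robot.snapshot("top");print(robot.get_obs()["wrist_force"])
A=cv2.resize(s["image"][220:400,250:490,::-1],(800,600),interpolation=cv2.INTER_CUBIC)[:,:]
B=cv2.resize(t["image"][120:360,130:530,::-1],(480,288)); C=cv2.resize(s["image"][130:230,190:350,::-1],(320,288))
cv2.imwrite("pics/fin.png",np.vstack([cv2.resize(A[:312*2],(800,312)) if 0 else A[150:462],np.hstack([B,C])]))
P=cloud(t).reshape(-1,3)
q=P[(abs(P[:,0]-.58)<.08)&(abs(P[:,1]-.295)<.04)&(P[:,2]>.15)&(P[:,2]<.2)];print("ball",q.mean(0),len(q))
```

```text
[ 0.05437451 -0.18061439 -0.76308799]
ball [0.62405601 0.28963655 0.17472765] 72
```

View pics/fin.png

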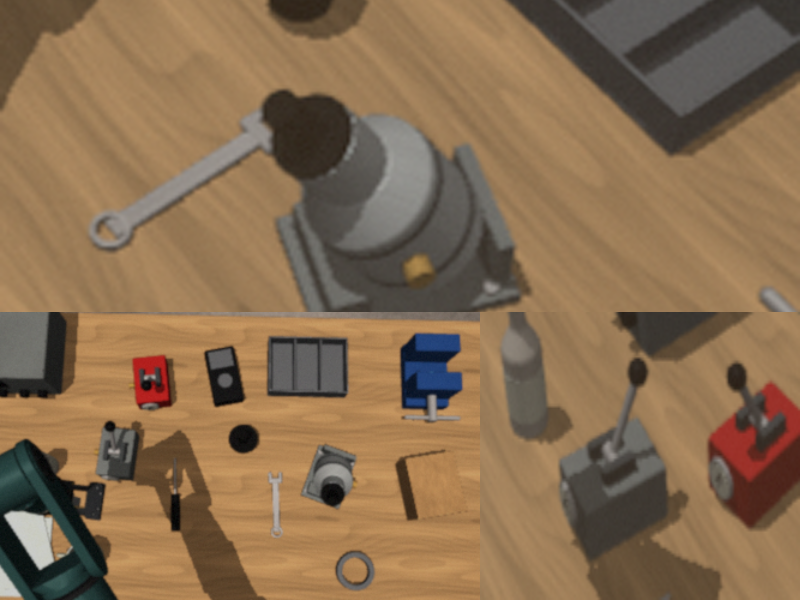

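The plug is seated, with its collar flush against the rim at about (320,135). The grey box's lever leans to the far side (ball at (637,372)), and nothing else has moved.

```bash
python3 -c "
from bench import robot
print(robot.close_job())"
```

```text
the job is handed in; nothing more can be done
None
```

I pushed the small plug home so its collar measures level on the canister rim to within about 0.4 mm, then flipped the grey test box's lever fully to on. The other objects looked undisturbed, and I handed the job in at about 24 s.

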